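# Find the full tea tin by weight and put it on the board

### The arm

A 7-joint arm with a two-finger parallel gripper is mounted at the origin on a cart in front of the work surface, level with it; the furniture and walls round the work are solid. World frame = base frame: x ahead of the robot, y to its left, z up, the work surface at z = 0. Lengths are in mm, angles in rad, forces in N, time in s.
With the tool pointing down it reaches from about 400 to 875 mm from the base axis. Payload 4.4 kg.
Tool frame: the origin (TCP) lies at the very end of the fingers, on their centre line; the grasp point (between the pads) lies 19 mm behind it; z points along the fingers, y is the direction in which the jaws open and shut (so a half turn about z gives the same grasp; the last joint's range is limited). The gripper opens to 85 mm and grips with 20 to 120 N. Pads are 22 mm wide; open, the fingers measure 114 mm over their backs; the gripper's body (76 mm by 85 mm) begins 54 mm behind the grasp point. The pads swing forward as they close: fully open they stand 13 mm farther back than shut.
Start: joints at [-1.336, 0.628, 0.038, 1.517, -0.027, 0.996, -0.02], TCP at [192.561, 620.837, 231.313] pointing down, gripper open.
Joint ranges: [-3.06, 3.06], [-0.37, 2.12], [-1.25, 1.32], [0.18, 2.47], [-1.1, 4.24], [0.23, 1.98], [-2.94, 2.94]. Speed limits (rad/s): [2.57, 2.57, 3.14, 3.14, 3.14, 3.14, 3.14].

### API

Orientations are given as [roll, pitch, yaw] about the fixed x, y, z axes, in that order (R = Rz(yaw) Ry(pitch) Rx(roll)).
In Python, from cell import read_state, get_image, finish_job gives the robot as it stands.
- The arm moves only by the tool carry_out, never from a script. Its argument "series" is a list that holds one entry, the list of rows, each a list of 7 numbers: the shift along the tool's x, y, z in cm, then the turn, a rotation vector about the tool's x, y, z in rad, then the finger opening in cm, from 0 to 8.54. In form: [[[x, y, z, wx, wy, wz, grip], ...]]. A call has 1 to 5 rows; each row is the pose to reach, as a shift and turn from the pose commanded when the call began, along the tool's axes at that moment; what a row does not reach only later rows make up. A row lasts 1/12 s, in which the tool goes at most 41.7 mm and 7.16 degrees, less where a joint would pass 70% of its speed; a pose out of reach is approached as far as the arm can. A call with a gripper value outside its range is refused whole. The fingers move at their own pace and stop on an object; the grip force is fixed at half the most. Time passes only in rows, so rows that repeat a pose let the fingers close. It gives the time, the measured TCP pose, the force and the opening at its end, in the units of the state.
- read_state(): the state, without advancing time (a new reading comes with each control period).
- get_image(name): name is "scene" or "top" or "wrist"; returns a dict with "img" (480x640x3 uint8, blue, green, red), "z_map" (480x640 float32, mm along the optical axis (not along the pixel's ray), 0 where there is no reading), "mtx" (3x3 intrinsics, pixels), "T" (4x4, takes a point from camera to world coordinates); the wrist camera has in their place "T_tool_cam" (4x4, takes a point from camera to tool coordinates, whose origin is the TCP and whose axes are the flange's). Camera axes: x right, y down, z forward; pixel columns grow to the right and rows downward; lengths in mm; the calibration is good to about 2 mm. The wrist camera is an equidistant fisheye: a pixel r from the principal point sees the ray r / f radians off the axis. A picture is of the moment at which its call begins: read the wrist's pose just before it.
- finish_job(): hands the job in, once; it reports no verdict.
The state is a dict: "clock": time; "qpos": joint angles; "qd": joint speeds; "tau": joint torques, N m; "eef_pos": TCP position; "tool_rot": TCP orientation; "force": force on the tool from outside, world axes, zero at the start; "torque": the same for the moment, N m; "width": finger opening in mm.
Only numpy, scipy, OpenCV 4.12 (cv2) and the standard library are available. Lean on these libraries where they do the work, as an engineer would, in place of code of your own. Each camera call takes 0.05 s, during which the arm holds its last target.

### The job

Three closed tea tins that look the same stand in the sloping display, leaning away from you towards the guests; one is full and the other two are empty. From the left bay to the right, take each tin along its slope about 5 cm out of its bay, hold it a moment to feel its weight, and put it back before you lift the next (the right one need not go back if it is the full one); then take the full tin and stand it gently upright on the middle of the chopping board. The empty tins must end up back in bays of the display, and nothing else may be disturbed.

Things in the scene. Friction and masses are not known exactly. Their poses are not given: they have to be found in the camera images.
- display: fixed pale wood counter display, 368 wide (y) x 110 x 90 mm tall; origin on the worktop under the middle seat, z up, low front to its -x, which looks away from the robot. Its floor slopes 28 degrees down to the front; 3 bays 120 mm apart, 112 wide, ribs and front lip 20 mm high (lip 6 mm in front of a tin on its seat), back open. A tin in it leans its lid 28 degrees from vertical to that front and comes out along its own z
- seat_left (a point): the point on the sloping floor under the centre of a tin standing in the left bay as seen from the robot (+y side), 45 mm above the worktop; axes as the display's
- seat_middle (a point): the same in the middle bay
- seat_right (a point): the same in the right bay (-y side)
- tin_a: one of three look-alike closed green tea tins, 60 (x) x 100 (y) x 84 mm (z, towards the fixed lid); origin at the centre of its underside. Starts leaning in a display bay. Grip the broad faces, 60 mm apart, coming along its own z. Two tins are empty (0.13 to 0.23 kg), one is full (0.5 to 0.73 kg); which is which varies, only weight tells.
- tin_b: one of three look-alike closed green tea tins, 60 (x) x 100 (y) x 84 mm (z, towards the fixed lid); origin at the centre of its underside. Starts leaning in a display bay. Grip the broad faces, 60 mm apart, coming along its own z. Two tins are empty (0.13 to 0.23 kg), one is full (0.5 to 0.73 kg); which is which varies, only weight tells.
- tin_c: one of three look-alike closed green tea tins, 60 (x) x 100 (y) x 84 mm (z, towards the fixed lid); origin at the centre of its underside. Starts leaning in a display bay. Grip the broad faces, 60 mm apart, coming along its own z. Two tins are empty (0.13 to 0.23 kg), one is full (0.5 to 0.73 kg); which is which varies, only weight tells.
- board: fixed brown wooden chopping board lying flat, 200 (its x) x 300 (its y) mm, top 17 mm above the worktop; origin at the centre of its underside
- shaker: bystander: steel cocktail shaker, 69 mm across, 179 mm tall; origin at the centre of its underside
- bowl_black: bystander: low black bowl, 110 mm across, 48 mm tall; origin at the centre of its underside
- coasters: bystander: stack of round coasters, 96 mm across, 13 mm tall; origin at the centre of its underside
- tumbler_a: bystander: clear tumbler, 78 mm across, 92 mm tall; origin at the centre of its underside
- tumbler_b: bystander: clear tumbler, 78 mm across, 92 mm tall; origin at the centre of its underside

How it is judged (in metres and radians):
On the way, in this order (a step that is already met when the one before it is completed fails the run):
1. a tin is held lifted clear above the left seat, with a tin standing in each of the other two bays (((z of tin_a in the frame of seat_left between 0.02 and 0.25 m and y of tin_a in the frame of seat_left between -0.05 and 0.05 m and x of tin_a in the frame of seat_left between -0.15 and 0.12 m and contact force between the fingers and tin_a above 0.5 N and contact force between tin_a and display below 0.2 N) or (z of tin_b in the frame of seat_left between 0.02 and 0.25 m and y of tin_b in the frame of seat_left between -0.05 and 0.05 m and x of tin_b in the frame of seat_left between -0.15 and 0.12 m and contact force between the fingers and tin_b above 0.5 N and contact force between tin_b and display below 0.2 N) or (z of tin_c in the frame of seat_left between 0.02 and 0.25 m and y of tin_c in the frame of seat_left between -0.05 and 0.05 m and x of tin_c in the frame of seat_left between -0.15 and 0.12 m and contact force between the fingers and tin_c above 0.5 N and contact force between tin_c and display below 0.2 N)) and distance between any of tin_a, tin_b, tin_c and seat_middle below 0.015 m and distance between any of tin_a, tin_b, tin_c and seat_right below 0.015 m), for 0.3 s.
2. a tin is held lifted clear above the middle seat, with a tin standing in each of the other two bays (((z of tin_a in the frame of seat_middle between 0.02 and 0.25 m and y of tin_a in the frame of seat_middle between -0.05 and 0.05 m and x of tin_a in the frame of seat_middle between -0.15 and 0.12 m and contact force between the fingers and tin_a above 0.5 N and contact force between tin_a and display below 0.2 N) or (z of tin_b in the frame of seat_middle between 0.02 and 0.25 m and y of tin_b in the frame of seat_middle between -0.05 and 0.05 m and x of tin_b in the frame of seat_middle between -0.15 and 0.12 m and contact force between the fingers and tin_b above 0.5 N and contact force between tin_b and display below 0.2 N) or (z of tin_c in the frame of seat_middle between 0.02 and 0.25 m and y of tin_c in the frame of seat_middle between -0.05 and 0.05 m and x of tin_c in the frame of seat_middle between -0.15 and 0.12 m and contact force between the fingers and tin_c above 0.5 N and contact force between tin_c and display below 0.2 N)) and distance between any of tin_a, tin_b, tin_c and seat_left below 0.015 m and distance between any of tin_a, tin_b, tin_c and seat_right below 0.015 m), for 0.3 s.
3. a tin is held lifted clear above the right seat, with a tin standing in each of the other two bays (((z of tin_a in the frame of seat_right between 0.02 and 0.25 m and y of tin_a in the frame of seat_right between -0.05 and 0.05 m and x of tin_a in the frame of seat_right between -0.15 and 0.12 m and contact force between the fingers and tin_a above 0.5 N and contact force between tin_a and display below 0.2 N) or (z of tin_b in the frame of seat_right between 0.02 and 0.25 m and y of tin_b in the frame of seat_right between -0.05 and 0.05 m and x of tin_b in the frame of seat_right between -0.15 and 0.12 m and contact force between the fingers and tin_b above 0.5 N and contact force between tin_b and display below 0.2 N) or (z of tin_c in the frame of seat_right between 0.02 and 0.25 m and y of tin_c in the frame of seat_right between -0.05 and 0.05 m and x of tin_c in the frame of seat_right between -0.15 and 0.12 m and contact force between the fingers and tin_c above 0.5 N and contact force between tin_c and display below 0.2 N)) and distance between any of tin_a, tin_b, tin_c and seat_left below 0.015 m and distance between any of tin_a, tin_b, tin_c and seat_middle below 0.015 m), for 0.3 s.
At the end, for the whole second after the job is handed in: The full tin (pressing on the board with over 3.6 N) stands upright within 4.5 degrees, at rest, on the board, its centre within 65 mm (200 mm side) and 100 mm (300 mm side) of the board's centre; both empty tins rest in the display within 15 mm of a seat; all released (((contact force between tin_a and board above 3.6 N and angle between tin_a's own z axis and vertical below 0.08 rad and z of tin_a in the frame of board between 0.012 and 0.023 m and x of tin_a in the frame of board between -0.065 and 0.065 m and y of tin_a in the frame of board between -0.1 and 0.1 m and (distance between tin_b and seat_left below 0.015 m or distance between tin_b and seat_middle below 0.015 m or distance between tin_b and seat_right below 0.015 m) and (distance between tin_c and seat_left below 0.015 m or distance between tin_c and seat_middle below 0.015 m or distance between tin_c and seat_right below 0.015 m)) or (contact force between tin_b and board above 3.6 N and angle between tin_b's own z axis and vertical below 0.08 rad and z of tin_b in the frame of board between 0.012 and 0.023 m and x of tin_b in the frame of board between -0.065 and 0.065 m and y of tin_b in the frame of board between -0.1 and 0.1 m and (distance between tin_a and seat_left below 0.015 m or distance between tin_a and seat_middle below 0.015 m or distance between tin_a and seat_right below 0.015 m) and (distance between tin_c and seat_left below 0.015 m or distance between tin_c and seat_middle below 0.015 m or distance between tin_c and seat_right below 0.015 m)) or (contact force between tin_c and board above 3.6 N and angle between tin_c's own z axis and vertical below 0.08 rad and z of tin_c in the frame of board between 0.012 and 0.023 m and x of tin_c in the frame of board between -0.065 and 0.065 m and y of tin_c in the frame of board between -0.1 and 0.1 m and (distance between tin_a and seat_left below 0.015 m or distance between tin_a and seat_middle below 0.015 m or distance between tin_a and seat_right below 0.015 m) and (distance between tin_b and seat_left below 0.015 m or distance between tin_b and seat_middle below 0.015 m or distance between tin_b and seat_right below 0.015 m))) and linear speed of each of tin_a, tin_b, tin_c below 0.02 m/s); the robot touches nothing.
It fails at once if a tin hits the board faster than 0.35 m/s (dropped) ((contact force between tin_a and board above 0.3 N and linear speed of tin_a above 0.35 m/s) or (contact force between tin_b and board above 0.3 N and linear speed of tin_b above 0.35 m/s) or (contact force between tin_c and board above 0.3 N and linear speed of tin_c above 0.35 m/s)).
It fails at once if a tin is tipped over (more than 65 degrees from upright) (angle between any of tin_a, tin_b, tin_c's own z axis and vertical above 1.134 rad).
It fails at once if a bystander is moved more than 30 mm (distance of any of shaker, bowl_black, coasters, tumbler_a, tumbler_b from where it was at the start of the episode above 0.03 m).
It also fails if it takes over 72 s, if anything falls off the work surface, if the arm or the gripper's body presses on something with over 40 N, if the wrist force passes 120 N, or if a joint passes its speed limit or range.

## Working session

There is one attempt and no reset: what is moved stays moved. The work goes in short steps, Python scripts to look and compute and a tool call to move; the robot and the scene stay as the last step left them, time stands still between calls to the robot, and variables do not carry over. Pictures are saved under pics/ and viewed, and the job is handed in when it is done.

Besides the shell and the picture viewer there is one more tool, called as name(argument=value, ...), one argument or row to a line, values as JSON. carry_out: Moves the arm, as the interface text tells. Its arguments: {"type":"object","properties":{"series":{"type":"array","items":{"type":"array","items":{"type":"array","items":{"type":"number"}}}}},"required":["series"]}

```bash
ls; mkdir -p pics
python3 - <<'E'
from cell import *
import cv2
s=read_state();print(s)
for n in("scene","top","wrist"):
    d=get_image(n);cv2.imwrite(f"pics/{n}0.png",d["img"]);print(n,d["mtx"].tolist(),d.get("T",d.get("T_tool_cam")).tolist())
E
```

```text
pics
{'clock': 0.0, 'qpos': array([-1.33581666,  0.6293501 ,  0.03845056,  1.5183705 , -0.02699288,
        0.99631451, -0.02002293]), 'qd': array([ 1.50114248e-03, -5.02088792e-05,  8.58876695e-04,  1.59735612e-03,
       -3.55868335e-04,  2.07790980e-03,  9.97088066e-04]), 'tau': array([ 8.70397398e-04, -5.63399220e+01,  1.22652322e+00, -1.93441558e+01,
        1.10910862e-02,  1.07439252e-02,  4.32508642e-06]), 'eef_pos': array([192.3641798 , 620.22086318, 230.38588606]), 'tool_rot': array([-3.13966882e+00,  3.68932304e-05,  2.84078695e+00]), 'force': array([-0.38740508, -0.48812247, -0.5635592 ]), 'torque': array([-0.02161997, -0.01610997, -0.01255828]), 'width': 85.36754040108126}
scene [[469.90743602636724, 0.0, 319.089653246816], [0.0, 469.90743602636724, 247.62467426726766], [0.0, 0.0, 1.0]] [[0.9104910398586626, -0.2391445248585979, 0.33736621432391056, 119.52128395735355], [-0.41317676339699694, -0.5597461777331956, 0.7183099461248327, -1009.7913000789691], [0.017059558196898757, -0.7934066503018697, -0.6084528401863971, 974.0581651917666], [0.0, 0.0, 0.0, 1.0]]
top [[450.7887911291548, 0.0, 311.99387114660374], [0.0, 450.7887911291548, 242.43446991823436], [0.0, 0.0, 1.0]] [[-0.18115058885521762, -0.9508035927861324, 0.2513105491267537, 296.2693168927158], [-0.9834486034769626, 0.1741870826938355, -0.04987689386702667, 132.81261302821363], [0.003648078483206541, -0.25618623727201567, -0.9666205581073614, 1383.325752710085], [0.0, 0.0, 0.0, 1.0]]
wrist [[371.64829954431775, 0.0, 317.2881071329118], [0.0, 371.64829954431775, 243.38325375627653], [0.0, 0.0, 1.0]] [[-0.0005989878394239821, -0.9471307070858211, -0.3208474168645853, 81.77192315678253], [0.999999805183761, -0.0006236704189660294, -2.5838817431416317e-05, -0.3393970164760063], [-0.00017563030547612714, -0.3208473698354362, 0.9471308961403778, -142.85953353241894], [0.0, 0.0, 0.0, 1.0]]
```

View pics/scene0.png

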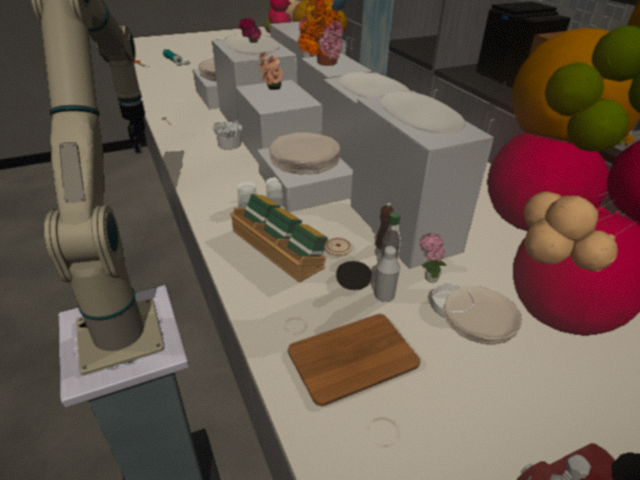

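View pics/top0.png

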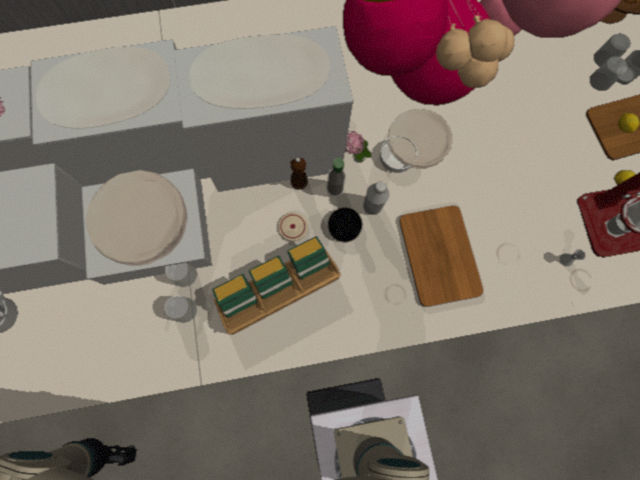

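View pics/wrist0.png

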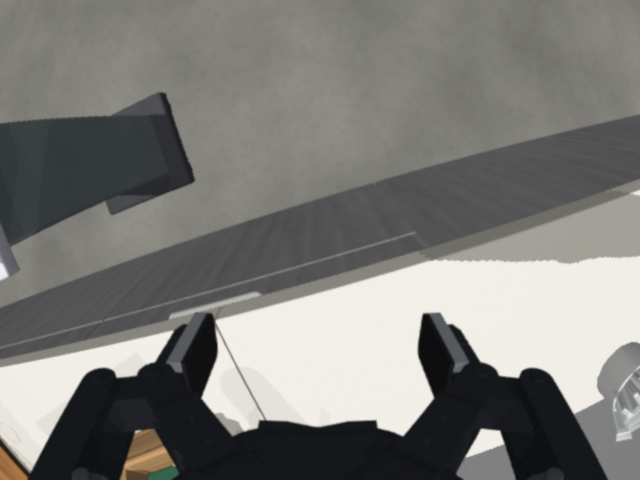

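```bash
cat > h.py <<'E'
import numpy as np, cv2
from scipy.spatial.transform import Rotation as Ro
from cell import *
def cloud(d):
    z=d["z_map"];h,w=z.shape;K=d["mtx"]
    u,v=np.meshgrid(np.arange(w),np.arange(h))
    P=np.stack([(u-K[0,2])/K[0,0]*z,(v-K[1,2])/K[1,1]*z,z],-1)
    P=P@d["T"][:3,:3].T+d["T"][:3,3]
    P[z==0]=np.nan
    return P
E
python3 - <<'E'
from h import *
for n,(x0,y0,x1,y1),f in(("top",(150,170,500,320),2.28),("scene",(220,170,440,410),2.5)):
    d=get_image(n);np.savez(f"{n}.npz",**d)
    cv2.imwrite(f"pics/{n}_c.png",cv2.resize(d["img"][y0:y1,x0:x1],None,fx=f,fy=f,interpolation=cv2.INTER_CUBIC))
    P=cloud(d)
    if n=="top":
        for (u,v) in [(235,285),(235,297),(270,268),(268,280),(310,250),(308,262),(442,255),(405,212),(458,208),(480,294),(423,304),(345,225),(292,226),(375,200),(178,270),(178,305),(375,320),(250,320)]:
            print(u,v,np.round(P[v,u]))
E
```

```text
235 285 [541. 304. 123.]
235 297 [508. 309. 122.]
270 268 [571. 199. 126.]
268 280 [538. 210. 126.]
310 250 [602.  78. 125.]
308 262 [571.  89. 113.]
442 255 [ 539. -329.   16.]
405 212 [ 703. -254.   -2.]
458 208 [ 680. -419.   17.]
480 294 [ 399. -411.   19.]
423 304 [ 401. -233.   18.]
345 225 [689. -51.  18.]
292 226 [717. 115.  13.]
375 200 [ 717. -139.  128.]
178 270 [622. 467.  86.]
178 305 [519. 476.  93.]
375 320 [382. -82.   3.]
250 320 [441. 281.  81.]
```

View pics/top_c.png

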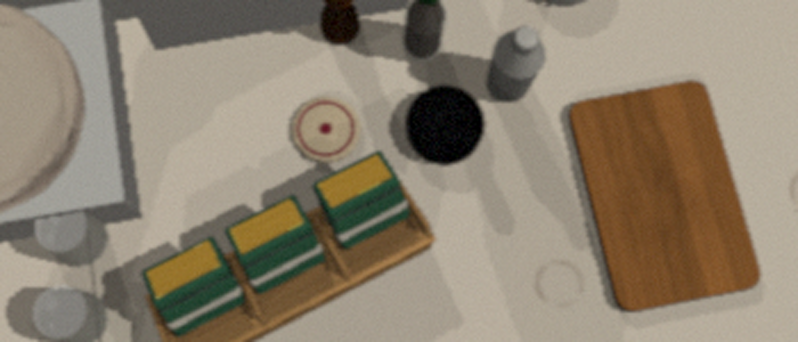

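View pics/scene_c.png

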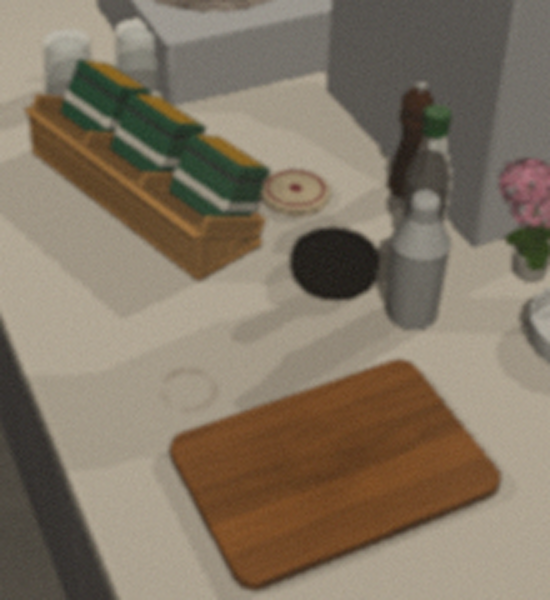

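```bash
cat > fit.py <<'E'
from h import *
from scipy.optimize import least_squares
from scipy import ndimage
th=np.radians(28)
def frame(psi,lean=th): # psi: heading of front direction f
    f=np.array([np.cos(psi),np.sin(psi),0]);zt=np.cos(lean)*np.array([0,0,1.])+np.sin(lean)*f
    l=np.array([-np.sin(psi),np.cos(psi),0]) # left
    x=np.cross(l,zt)  # x=y×z : forward/down
    return np.stack([x,l,zt],1)
def sdf(q):
    d=np.abs(q-[0,0,42])-[30,50,42]
    return np.linalg.norm(np.maximum(d,0),axis=1)+np.minimum(d.max(1),0)
if __name__=="__main__":
    pts={}
    for n in("top","scene"):
        d=np.load(n+".npz");P=cloud(d)
        hsv=cv2.cvtColor(d["img"],cv2.COLOR_BGR2HSV)
        H,S,V=hsv[...,0],hsv[...,1],hsv[...,2]
        m=(((H>45)&(H<90)&(S>90))|((H>17)&(H<30)&(S>150)))
        m&=(P[...,2]>60)&(P[...,2]<170)&(P[...,0]>430)&(P[...,0]<680)&(P[...,1]>0)&(P[...,1]<400)
        m=ndimage.binary_opening(m);m2=ndimage.binary_erosion(m)
        L,k=ndimage.label(m)
        for i in range(1,k+1):
            if (L==i).sum()>150:
                Q=P[(L==i)&m2]; print(n,len(Q),np.nanmean(Q,0).round())
        pts[n]=P[m2]
    for sel in(("top",),("scene",),("top","scene")):
        A=np.concatenate([pts[n] for n in sel]);A=A[np.isfinite(A).all(1)]
        # cam biases allowed for combined? no
        def pr(p):
            R=frame(p[0]); c=np.array([p[1],p[2],p[3]])
            l=R[:,1]
            D=np.stack([sdf((A-(c+s*120*l+o))@R) for s,o in zip((1,0,-1),(np.r_[R[:,1]*p[4]],0*l,R[:,1]*p[5]))])
            return np.abs(D).min(0)
        r=least_squares(pr,[np.radians(15),595,175,45,0,0],loss="soft_l1",f_scale=3,diff_step=1e-4)
        print(sel,np.degrees(r.x[0]),r.x[1:].round(1),np.median(pr(r.x)))
        # residual per-point signed distribution by tin
E
python3 fit.py
```

```text
top 273 [609.  91. 120.]
top 277 [572. 209. 120.]
top 96 [533. 199. 105.]
top 290 [536. 320. 120.]
top 94 [499. 306. 105.]
('top',) 17.591344851606255 [537.3 192.2  45.2   5.3  -2.2] 1.2833428556758122
('scene',) 17.560676158568157 [538.2 191.   45.9   5.1 -22.3] 0.9039912797195946
('top', 'scene') 17.58949964956919 [537.4 192.2  45.3   5.   -2.2] 1.269952812976868
```

```bash
python3 - <<'E'
from h import *
for n in("top","scene"):
    d=np.load(n+".npz");K=d["mtx"];T=d["T"]
    hsv=cv2.cvtColor(d["img"],cv2.COLOR_BGR2HSV)
    m=((hsv[...,0]>5)&(hsv[...,0]<20)&(hsv[...,1]>90)).astype(np.uint8)
    x0,y0,x1,y1=(395,200,490,312) if n=="top" else (280,310,425,408)
    M=np.zeros_like(m);M[y0:y1,x0:x1]=m[y0:y1,x0:x1]
    c=max(cv2.findContours(M,cv2.RETR_EXTERNAL,cv2.CHAIN_APPROX_NONE)[0],key=cv2.contourArea).reshape(-1,2)
    r=np.c_[(c[:,0]-K[0,2])/K[0,0],(c[:,1]-K[1,2])/K[1,1],np.ones(len(c))]@T[:3,:3].T
    w=T[:3,3]+r*((17-T[2,3])/r[:,2:])
    print(n,cv2.minAreaRect(w[:,:2].astype(np.float32)))
P=cloud(np.load("top.npz"))
for x in range(150,900,75):
    print(x,[int(np.nan_to_num(np.nanmax(np.r_[0,P[...,2][(abs(P[...,0]-x)<38)&(abs(P[...,1]-y)<38)]]))) for y in range(750,-500,-75)])
E
cat > go.py <<'E'
import sys
from fit import *
L={'psi':np.radians(17.59),'c':np.array([537.4,192.2,45.3])}
def target(bay,h,dl=0,dx=0,psi=L['psi']):
    R=frame(psi); c=L['c']+bay*R[:,1]
    return c+R@np.array([dx,dl,h]), np.stack([R[:,1],R[:,0],-R[:,2]],1)
def delta(p,Rt):
    s=read_state();Rc=Ro.from_euler('xyz',s['tool_rot']).as_matrix()
    t=Rc.T@(p-s['eef_pos'])/10; w=Ro.from_matrix(Rc.T@Rt).as_rotvec()
    print('t cm',t.round(2),'rot',w.round(3),'rows',max(np.linalg.norm(t)/4.17,np.degrees(np.linalg.norm(w))/7.16).round(1))
    print(s['clock'],'pos',s['eef_pos'].round(1),'q',s['qpos'].round(2),'F',s['force'].round(2),'w',round(s['width'],1),'tgt',p.round(1))
E
python3 - <<'E'
from go import *
delta(*target(125,200))
E
```

```text
top ((542.516845703125, -323.5357666015625), (297.8394775390625, 200.24937438964844), 0.6605945825576782)
scene ((543.1824951171875, -328.69573974609375), (301.2359619140625, 205.1383514404297), 0.6390129923820496)
150 [0, 0, 494, 351, 0, 0, 0, 0, 8, 7, 10, 8, 7, 0, 0, 0, 0]
225 [0, 609, 650, 670, 670, 0, 0, 0, 0, 0, 0, 0, 0, 0, 0, 0, 0]
300 [7, 9, 9, 7, 6, 7, 12, 7, 7, 9, 7, 6, 7, 7, 7, 6, 8]
375 [8, 8, 9, 9, 7, 9, 7, 7, 7, 6, 7, 8, 6, 21, 24, 23, 22]
450 [8, 6, 8, 94, 94, 114, 103, 95, 86, 11, 8, 9, 8, 22, 22, 23, 23]
525 [7, 9, 9, 101, 99, 135, 137, 139, 138, 108, 97, 9, 9, 24, 27, 25, 22]
600 [8, 8, 18, 97, 99, 65, 116, 130, 135, 136, 130, 32, 6, 24, 23, 23, 22]
675 [263, 174, 176, 176, 176, 114, 9, 7, 21, 113, 46, 48, 129, 26, 23, 24, 23]
750 [264, 177, 171, 169, 176, 144, 8, 6, 21, 18, 33, 37, 184, 8, 6, 9, 7]
825 [263, 176, 170, 169, 173, 114, 8, 7, 8, 161, 209, 211, 7, 39, 42, 46, 45]
t cm [-46.21 -15.07   0.91] rot [0.449 0.236 0.943] rows 11.7
0.25 pos [192.4 620.6 230.9] q [-1.34  0.63  0.04  1.52 -0.03  1.   -0.02] F [ 0.19 -0.08 -0.09] w 85.4 tgt [589.1 339.7 221.9]
```

carry_out(
  series=[
    [[-46.2, -15.1, 0.9, 0.449, 0.236, 0.943, 8.5], [-46.2, -15.1, 0.9, 0.449, 0.236, 0.943, 8.5], [-46.2, -15.1, 0.9, 0.449, 0.236, 0.943, 8.5], [-46.2, -15.1, 0.9, 0.449, 0.236, 0.943, 8.5], [-46.2, -15.1, 0.9, 0.449, 0.236, 0.943, 8.5]],
  ],
)

```text
clock: 0.67
eef_pos: [363.5, 499.7, 227.8]
tool_rot: [-2.853, -0.06, 2.274]
force: [0.4, 0.9, 0.3]
width: 84.9
```

Run:
```python
from go import *
delta(*target(125,200))
```

```text
t cm [-26.78   6.3   -2.93] rot [0.186 0.095 0.389] rows 6.6
0.6667 pos [363.5 499.7 227.8] q [-0.99  0.74  0.14  1.34 -0.21  1.34 -0.09] F [0.4  0.89 0.32] w 84.9 tgt [589.1 339.7 221.9]
```

carry_out(
  series=[
    [[-26, 6.3, -2.9, 0.186, 0.095, 0.389, 8.5], [-26, 6.3, -2.9, 0.186, 0.095, 0.389, 8.5], [-26, 6.3, -2.9, 0.186, 0.095, 0.389, 8.5], [-26, 6.3, -2.9, 0.186, 0.095, 0.389, 8.5], [-26, 6.3, -2.9, 0.186, 0.095, 0.389, 8.5]],
  ],
)

```text
clock: 1.08
eef_pos: [536.2, 378.8, 221.5]
tool_rot: [-2.652, 0.003, 1.877]
force: [0.7, -0.2, -1.0]
width: 84.9
```

Run:
```python
from go import *
delta(*target(125,200))
```

```text
t cm [-5.32  3.41 -1.84] rot [-0.001  0.002 -0.002] rows 1.6
1.0833 pos [536.2 378.8 221.5] q [-0.68  0.96  0.24  0.97 -0.28  1.71 -0.16] F [ 0.66 -0.2  -1.01] w 84.9 tgt [589.1 339.7 221.9]
```

carry_out(
  series=[
    [[-4.8, 3.0, -1.6, 0, 0, 0, 8.5], [-4.8, 3.0, -1.6, 0, 0, 0, 8.5], [-4.8, 3.0, -1.6, 0, 0, 0, 8.5], [-4.8, 3.0, -1.6, 0, 0, 0, 8.5]],
  ],
)

```text
clock: 1.42
eef_pos: [581.5, 345.2, 222.5]
tool_rot: [-2.654, 0.0, 1.88]
force: [-0.5, 0.7, -0.6]
width: 84.8
```

Run:
```python
from go import *
delta(*target(125,200))
d=get_image("wrist");cv2.imwrite("pics/w1.png",d["img"])
```

```text
t cm [-0.75  0.52 -0.21] rot [0.001 0.001 0.001] rows 0.2
1.4167 pos [581.5 345.2 222.5] q [-0.61  1.01  0.24  0.86 -0.26  1.77 -0.11] F [-0.52  0.65 -0.58] w 84.8 tgt [589.1 339.7 221.9]
```

View pics/w1.png

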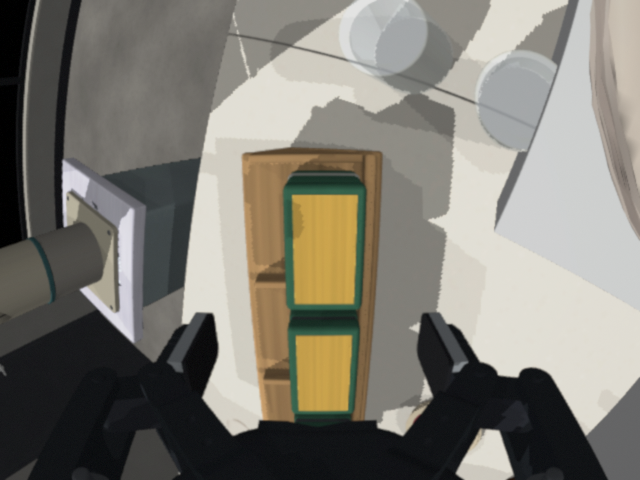

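```bash
cat >> go.py <<'E'
def wproj(W,pos,rot,d):
    T=d["T_tool_cam"];Rc=Ro.from_euler('xyz',rot).as_matrix()
    q=(W-pos)@Rc; c=(q-T[:3,3])@T[:3,:3]
    th_=np.arctan2(np.hypot(c[:,0],c[:,1]),c[:,2]);ph=np.arctan2(c[:,1],c[:,0]);K=d["mtx"]
    return np.c_[K[0,2]+K[0,0]*th_*np.cos(ph),K[1,2]+K[1,1]*th_*np.sin(ph)]
def tinc(c,R,h=84): return c+np.array([[x,y,h] for x,y in((30,50),(30,-50),(-30,-50),(-30,50))])@R.T
E
python3 - <<'E'
from go import *
s=read_state();d=get_image("wrist");im=d["img"].copy()
R=frame(L['psi'])
for b,o in((120,5),(0,0),(-120,-2.2)):
    p=wproj(tinc(L['c']+(b+o)*R[:,1],R),s['eef_pos'],s['tool_rot'],d)
    print(p.round(1).tolist());cv2.polylines(im,[np.round(p*8).astype(int)],True,(0,0,255),1,shift=3)
s=s
cv2.imwrite("pics/w2.png",cv2.resize(im[130:430,220:420],None,fx=2.0,fy=2.0,interpolation=cv2.INTER_CUBIC))
E
```

```text
[[368.2, 182.0], [362.0, 308.8], [286.0, 308.7], [282.6, 181.5]]
[[360.3, 335.3], [353.5, 420.0], [291.1, 420.2], [287.0, 335.3]]
[[352.1, 434.8], [346.7, 488.1], [295.3, 488.2], [291.9, 435.0]]
```

View pics/w2.png

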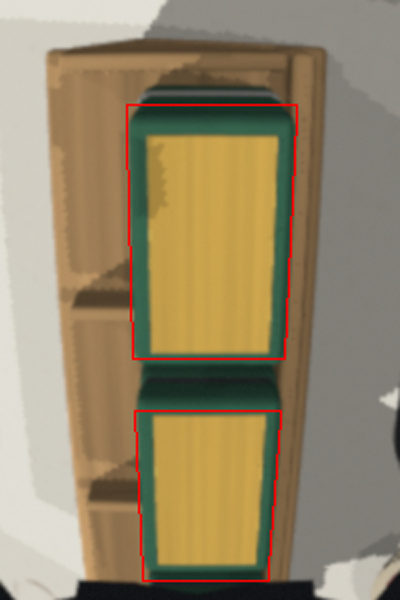

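carry_out(
  series=[
    [[-0.6, 0.4, 3, 0, 0, 0, 8.5], [-0.6, 0.4, 6, 0, 0, 0, 8.5], [-0.6, 0.4, 9, 0, 0, 0, 8.5], [-0.6, 0.4, 10, 0, 0, 0, 8.5], [-0.6, 0.4, 10, 0, 0, 0, 8.5]],
  ],
)

```text
clock: 1.93
eef_pos: [537.9, 328.8, 131.8]
tool_rot: [-2.649, -0.0, 1.885]
force: [0.0, 0.4, 0.9]
width: 85.2
```

Run:
```python
from go import *
delta(*target(125,34))
d=get_image("wrist");cv2.imwrite("pics/w3.png",d["img"])
```

```text
t cm [-0.48  0.39  6.2 ] rot [-0.004  0.003  0.007] rows 1.5
1.9333 pos [537.9 328.8 131.8] q [-0.64  1.    0.23  1.14 -0.26  1.51 -0.06] F [0.02 0.37 0.89] w 85.2 tgt [514.8 316.2  75.3]
```

View pics/w3.png

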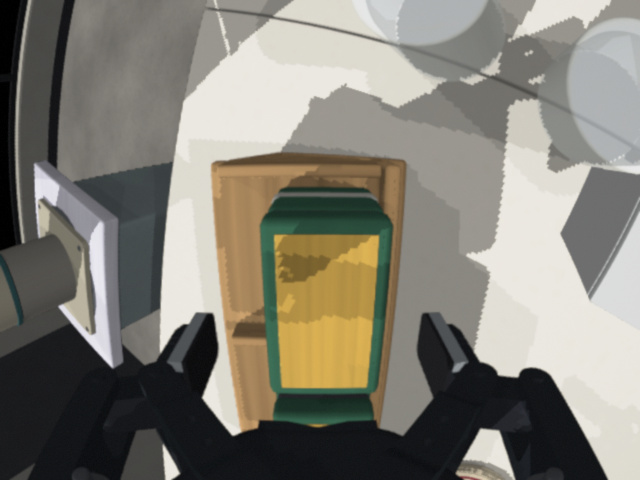

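carry_out(
  series=[
    [[-0.5, 0.4, 0.5, 0, 0, 0, 8.5], [-0.5, 0.4, 3, 0, 0, 0, 8.5], [-0.5, 0.4, 5.0, 0, 0, 0, 8.5], [-0.5, 0.4, 6.1, 0, 0, 0, 8.5], [-0.5, 0.4, 6.1, 0, 0, 0, 8.5]],
  ],
)

```text
clock: 2.4
eef_pos: [518.7, 314.7, 76.5]
tool_rot: [-2.653, 0.0, 1.882]
force: [-0.5, -1.1, 0.6]
width: 85.2
```

Run:
```python
from go import *
delta(*target(125,34))
d=get_image("wrist");cv2.imwrite("pics/w4.png",d["img"])
```

```text
t cm [ 0.26 -0.23  0.25] rot [0.    0.002 0.004] rows 0.1
2.4 pos [518.7 314.7  76.5] q [-0.64  1.03  0.22  1.26 -0.27  1.37 -0.04] F [-0.5  -1.08  0.57] w 85.2 tgt [514.8 316.2  75.3]
```

View pics/w4.png

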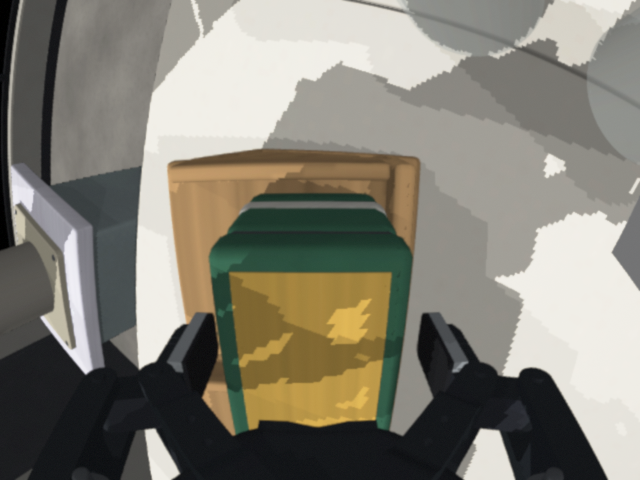

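carry_out(
  series=[
    [[0.2, -0.2, 0.1, 0, 0, 0, 8.5], [0.2, -0.2, 0.1, 0, 0, 0, 5.0], [0.2, -0.2, 0.1, 0, 0, 0, 5.0], [0.2, -0.2, 0.1, 0, 0, 0, 5.0], [0.2, -0.2, 0.1, 0, 0, 0, 5.0]],
  ],
)

```text
clock: 2.87
eef_pos: [517.9, 317.0, 78.5]
tool_rot: [-2.658, -0.001, 1.882]
force: [3.6, 1.0, 4.6]
width: 59.6
```

carry_out(
  series=[
    [[0, 0, 0, 0, 0, 0, 5.0], [0, 0, 0, 0, 0, 0, 5.0], [0, 0, 0, 0, 0, 0, 5.0]],
  ],
)

```text
clock: 3.12
eef_pos: [517.9, 317.0, 78.5]
tool_rot: [-2.658, -0.001, 1.882]
force: [3.4, 1.5, 5.2]
width: 59.5
```

Run:
```python
from go import *
delta(*target(125,34))
```

```text
t cm [ 0.01 -0.13  0.43] rot [0.005 0.002 0.004] rows 0.1
3.1167 pos [517.9 317.   78.5] q [-0.64  1.02  0.22  1.27 -0.27  1.36 -0.04] F [3.43 1.49 5.24] w 59.5 tgt [514.8 316.2  75.3]
```

carry_out(
  series=[
    [[0, 0, -1, 0, 0, 0, 5.0], [0, 0, -2.5, 0, 0, 0, 5.0], [0, 0, -4, 0, 0, 0, 5.0], [0, 0, -5.5, 0, 0, 0, 5.0], [0, 0, -6, 0, 0, 0, 5.0]],
  ],
)

```text
clock: 3.53
eef_pos: [544.8, 325.1, 131.3]
tool_rot: [-2.658, 0.0, 1.882]
force: [1.4, -0.7, -4.6]
width: 59.4
```

carry_out(
  series=[
    [[0, 0, 0, 0, 0, 0, 5.0], [0, 0, 0, 0, 0, 0, 5.0], [0, 0, 0, 0, 0, 0, 5.0], [0, 0, 0, 0, 0, 0, 5.0], [0, 0, 0, 0, 0, 0, 5.0]],
  ],
)

```text
clock: 3.95
eef_pos: [542.5, 324.7, 129.7]
tool_rot: [-2.653, 0.0, 1.882]
force: [0.3, -0.4, -4.9]
width: 59.3
```

carry_out(
  series=[
    [[0, 0, 0, 0, 0, 0, 5.0], [0, 0, 0, 0, 0, 0, 5.0], [0, 0, 0, 0, 0, 0, 5.0]],
  ],
)

```text
clock: 4.2
eef_pos: [543.1, 324.9, 130.3]
tool_rot: [-2.655, 0.0, 1.882]
force: [-1.0, 0.4, -4.4]
width: 59.4
```

Run:
```python
from go import *
delta(*target(125,34))
s=read_state();print(s['torque'])
d=get_image("wrist");cv2.imwrite("pics/w5.png",d["img"])
d=get_image("scene");cv2.imwrite("pics/s5.png",cv2.resize(d["img"][130:320,180:440],None,fx=3,fy=3))
print([read_state()['force'].round(2)])
```

```text
t cm [ 0.04 -0.04  6.25] rot [0.002 0.002 0.004] rows 1.5
4.2 pos [543.1 324.9 130.3] q [-0.63  1.01  0.23  1.14 -0.26  1.51 -0.06] F [-1.    0.44 -4.38] w 59.4 tgt [514.8 316.2  75.3]
[ 0.29879235 -1.01105812 -0.04368366]
[array([ 0.32, -0.07, -5.64])]
```

View pics/s5.png

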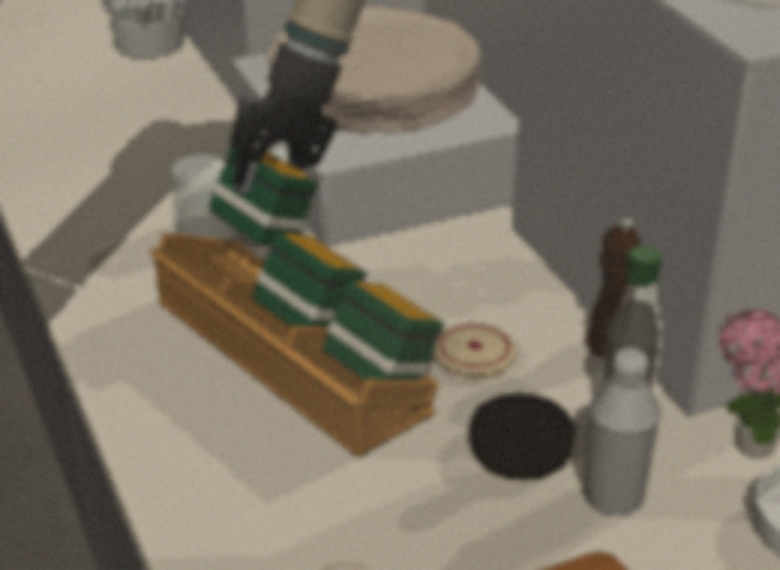

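View pics/w5.png

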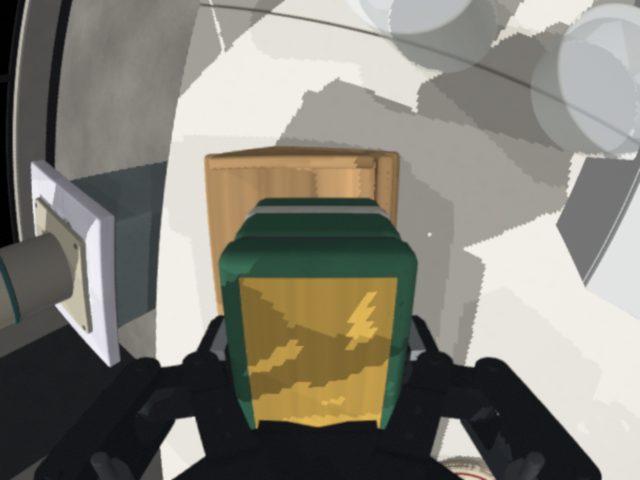

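carry_out(
  series=[
    [[0, 0, 2, 0, 0, 0, 5.0], [0, 0, 4, 0, 0, 0, 5.0], [0, 0, 5, 0, 0, 0, 5.0], [0, 0, 5.6, 0, 0, 0, 5.0], [0, 0, 5.9, 0, 0, 0, 5.0]],
  ],
)

```text
clock: 4.72
eef_pos: [516.9, 316.5, 79.1]
tool_rot: [-2.654, 0.0, 1.882]
force: [1.6, -0.4, 10.7]
width: 59.4
```

carry_out(
  series=[
    [[0, 0, 0.1, 0, 0, 0, 5.0], [0, 0, 0.1, 0, 0, 0, 5.0], [0, 0, 0.1, 0, 0, 0, 5.0]],
  ],
)

```text
clock: 4.97
eef_pos: [517.2, 316.6, 78.9]
tool_rot: [-2.656, -0.0, 1.882]
force: [-0.0, 0.6, 5.2]
width: 59.3
```

Run:
```python
from go import *
delta(*target(125,34))
```

```text
t cm [ 0.03 -0.04  0.43] rot [0.003 0.002 0.004] rows 0.1
4.9667 pos [517.2 316.6  78.9] q [-0.64  1.02  0.22  1.27 -0.27  1.37 -0.04] F [-0.01  0.64  5.25] w 59.3 tgt [514.8 316.2  75.3]
```

carry_out(
  series=[
    [[0, 0, 0, 0, 0, 0, 8.5], [0, 0, 0, 0, 0, 0, 8.5], [0, 0, 0, 0, 0, 0, 8.5], [0, 0, 0, 0, 0, 0, 8.5]],
  ],
)

```text
clock: 5.3
eef_pos: [516.6, 316.4, 77.3]
tool_rot: [-2.655, 0.0, 1.882]
force: [0.3, 0.0, 0.8]
width: 85.4
```

carry_out(
  series=[
    [[0, 0, -1.5, 0, 0, 0, 8.5], [0, 0, -5, 0, 0, 0, 8.5], [0, 0, -9, 0, 0, 0, 8.5], [-4, 0, -12, 0, 0, 0, 8.5], [-8, 0, -13, 0, 0, 0, 8.5]],
  ],
)

```text
clock: 5.72
eef_pos: [597.0, 269.5, 193.4]
tool_rot: [-2.661, -0.004, 1.889]
force: [0.8, 0.2, 0.4]
width: 84.8
```

carry_out(
  series=[
    [[-3, 0, 0, 0, 0, 0, 8.5], [-4.3, 0, 0, 0, 0, 0, 8.5], [-4.3, 0, 0, 0, 0, 0, 8.5]],
  ],
)

```text
clock: 5.97
eef_pos: [610.4, 218.8, 190.4]
tool_rot: [-2.654, 0.004, 1.876]
force: [-0.6, 0.1, 0.4]
width: 84.9
```

```bash
cat >> go.py <<'E'
def look(n):
    s=read_state();d=get_image("wrist");im=d["img"].copy()
    R=frame(L['psi'])
    for b in(120,0,-120):
        p=wproj(tinc(L['c']+b*R[:,1],R),s['eef_pos'],s['tool_rot'],d)
        print(p.round(0).tolist());cv2.polylines(im,[np.round(p*8).astype(int)],True,(0,0,255),1,shift=3)
    cv2.imwrite(f"pics/{n}.png",im)
E
python3 - <<'E'
from go import *
delta(*target(0,38))
look("w6")
E
```

```text
t cm [-0.3  -0.06 12.66] rot [ 0.002  0.003 -0.004] rows 3.0
5.9667 pos [610.4 218.8 190.4] q [-0.48  0.98  0.26  1.02 -0.2   1.65  0.06] F [-0.61  0.11  0.41] w 84.9 tgt [554.4 197.6  78.9]
[[365.0, -12.0], [365.0, 147.0], [265.0, 148.0], [264.0, -11.0]]
[[365.0, 180.0], [359.0, 323.0], [274.0, 324.0], [266.0, 180.0]]
[[358.0, 347.0], [351.0, 437.0], [283.0, 438.0], [275.0, 347.0]]
```

View pics/w6.png

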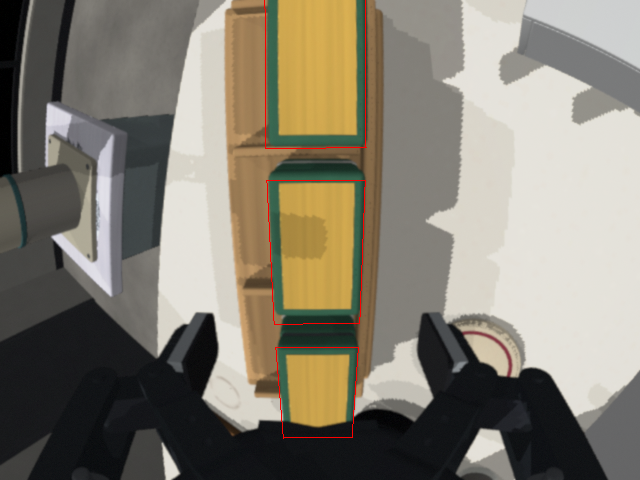

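carry_out(
  series=[
    [[-0.1, 0, 3.5, 0, 0, 0, 8.5], [-0.1, 0, 7, 0, 0, 0, 8.5], [-0.1, 0, 10, 0, 0, 0, 8.5], [-0.1, 0, 12, 0, 0, 0, 8.5], [-0.1, 0, 12.5, 0, 0, 0, 8.5]],
  ],
)

```text
clock: 6.43
eef_pos: [548.6, 207.4, 76.6]
tool_rot: [-2.647, -0.002, 1.885]
force: [-1.4, 0.4, -0.2]
width: 85.1
```

carry_out(
  series=[
    [[0, 0, 0, 0, 0, 0, 8.5], [0, 0, 0, 0, 0, 0, 8.5]],
  ],
)

```text
clock: 6.6
eef_pos: [554.0, 207.0, 80.4]
tool_rot: [-2.656, -0.001, 1.884]
force: [0.4, -0.6, 0.5]
width: 85.3
```

Run:
```python
from go import *
delta(*target(0,38))
look("w7")
```

```text
t cm [-0.91 -0.15  0.25] rot [0.003 0.002 0.006] rows 0.2
6.6 pos [554.  207.   80.4] q [-0.5   1.01  0.24  1.31 -0.21  1.34  0.09] F [ 0.44 -0.6   0.54] w 85.3 tgt [554.4 197.6  78.9]
[[417.0, -120.0], [419.0, 201.0], [206.0, 201.0], [212.0, -120.0]]
[[414.0, 268.0], [381.0, 475.0], [245.0, 474.0], [211.0, 267.0]]
[[376.0, 498.0], [359.0, 569.0], [268.0, 568.0], [250.0, 497.0]]
```

View pics/w7.png

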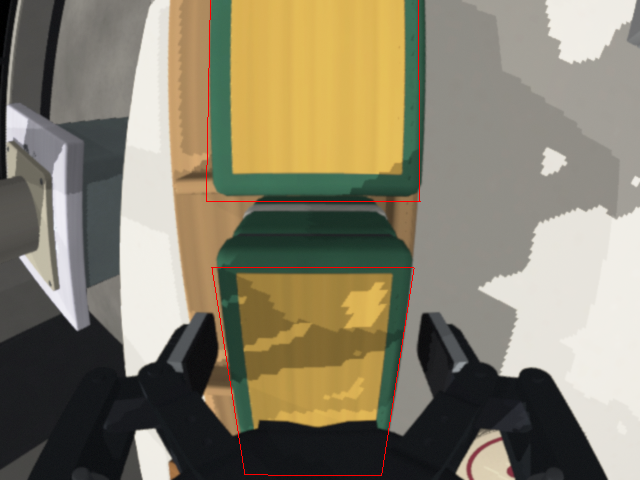

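carry_out(
  series=[
    [[0, -0.1, 0.2, 0, 0, 0, 8.5], [0, -0.1, 0.2, 0, 0, 0, 5.0], [0, -0.1, 0.2, 0, 0, 0, 5.0], [0, -0.1, 0.2, 0, 0, 0, 5.0], [0, -0.1, 0.2, 0, 0, 0, 5.0]],
  ],
)

```text
clock: 7.07
eef_pos: [552.7, 205.0, 79.2]
tool_rot: [-2.657, 0.0, 1.882]
force: [2.1, 0.5, 3.6]
width: 59.3
```

carry_out(
  series=[
    [[0, 0, 0, 0, 0, 0, 5.0], [0, 0, -1, 0, 0, 0, 5.0], [0, 0, -3, 0, 0, 0, 5.0], [0, 0, -5, 0, 0, 0, 5.0], [0, 0, -6, 0, 0, 0, 5.0]],
  ],
)

```text
clock: 7.48
eef_pos: [580.1, 213.7, 133.4]
tool_rot: [-2.657, 0.0, 1.882]
force: [1.1, -0.1, -1.6]
width: 59.4
```

carry_out(
  series=[
    [[0, 0, 0, 0, 0, 0, 5.0], [0, 0, 0, 0, 0, 0, 5.0], [0, 0, 0, 0, 0, 0, 5.0], [0, 0, 0, 0, 0, 0, 5.0], [0, 0, 0, 0, 0, 0, 5.0]],
  ],
)

```text
clock: 7.9
eef_pos: [577.6, 213.1, 130.7]
tool_rot: [-2.652, 0.0, 1.882]
force: [-0.3, 0.6, -2.0]
width: 59.2
```

carry_out(
  series=[
    [[0, 0, 0, 0, 0, 0, 5.0], [0, 0, 0, 0, 0, 0, 5.0], [0, 0, 0, 0, 0, 0, 5.0]],
  ],
)

```text
clock: 8.15
eef_pos: [578.3, 213.4, 131.4]
tool_rot: [-2.654, 0.0, 1.882]
force: [-0.8, 0.1, -0.4]
width: 59.3
```

Run:
```python
from go import *
delta(*target(0,38))
look("w8")
s=read_state();print(s['force'],s['torque'])
```

```text
t cm [-0.77  0.02  5.94] rot [0.002 0.002 0.004] rows 1.4
8.15 pos [578.3 213.4 131.4] q [-0.49  0.98  0.25  1.19 -0.2   1.48  0.08] F [-0.77  0.08 -0.39] w 59.3 tgt [554.4 197.6  78.9]
[[389.0, -51.0], [388.0, 170.0], [247.0, 169.0], [248.0, -52.0]]
[[386.0, 215.0], [371.0, 392.0], [263.0, 392.0], [249.0, 215.0]]
[[368.0, 417.0], [356.0, 503.0], [277.0, 503.0], [265.0, 416.0]]
[ 0.5836905   0.17088503 -1.78160303] [ 0.14784829 -0.59988729 -0.04834279]
```

View pics/w8.png

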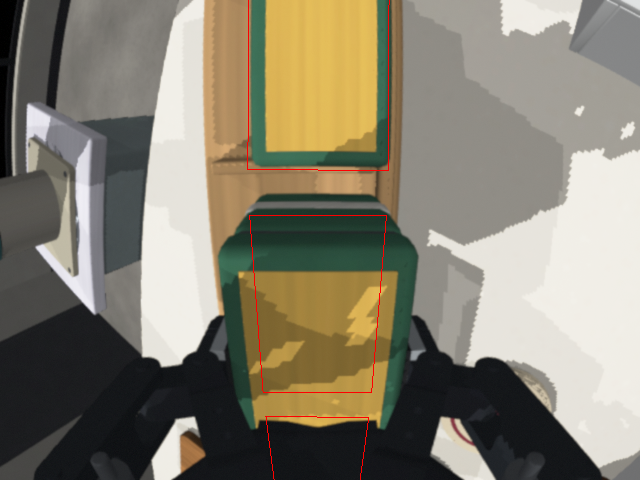

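carry_out(
  series=[
    [[0, 0, 2, 0, 0, 0, 5.0], [0, 0, 4, 0, 0, 0, 5.0], [0, 0, 5, 0, 0, 0, 5.0], [0, 0, 5.6, 0, 0, 0, 5.0], [0, 0, 6.0, 0, 0, 0, 5.0]],
  ],
)

```text
clock: 8.62
eef_pos: [551.9, 204.9, 79.5]
tool_rot: [-2.654, 0.0, 1.882]
force: [2.0, 1.2, 15.6]
width: 59.2
```

carry_out(
  series=[
    [[0, 0, 0, 0, 0, 0, 5.0], [0, 0, 0, 0, 0, 0, 5.0], [0, 0, 0, 0, 0, 0, 5.0]],
  ],
)

```text
clock: 8.87
eef_pos: [552.7, 205.0, 79.2]
tool_rot: [-2.657, 0.0, 1.882]
force: [1.7, 0.1, 0.6]
width: 59.2
```

Run:
```python
from go import *
delta(*target(0,38))
```

```text
t cm [-0.76 -0.04  0.06] rot [0.004 0.002 0.004] rows 0.2
8.8667 pos [552.7 205.   79.2] q [-0.5   1.    0.24  1.32 -0.21  1.34  0.1 ] F [1.69 0.11 0.64] w 59.2 tgt [554.4 197.6  78.9]
```

carry_out(
  series=[
    [[0, 0, 0, 0, 0, 0, 8.5], [0, 0, 0, 0, 0, 0, 8.5], [0, 0, 0, 0, 0, 0, 8.5], [0, 0, 0, 0, 0, 0, 8.5]],
  ],
)

```text
clock: 9.2
eef_pos: [551.8, 204.7, 78.6]
tool_rot: [-2.655, 0.0, 1.882]
force: [0.4, 0.1, -0.6]
width: 84.8
```

carry_out(
  series=[
    [[0, 0, -1.5, 0, 0, 0, 8.5], [0, 0, -5, 0, 0, 0, 8.5], [0, 0, -9, 0, 0, 0, 8.5], [-4, 0, -12, 0, 0, 0, 8.5], [-8, 0, -13, 0, 0, 0, 8.5]],
  ],
)

```text
clock: 9.62
eef_pos: [632.9, 158.2, 194.8]
tool_rot: [-2.662, -0.003, 1.89]
force: [1.8, 0.0, -0.3]
width: 85.3
```

carry_out(
  series=[
    [[-3, 0, 0, 0, 0, 0, 8.5], [-4.4, 0, 0, 0, 0, 0, 8.5], [-4.4, 0, 0, 0, 0, 0, 8.5], [-4.4, 0, 0, 0, 0, 0, 8.5]],
  ],
)

```text
clock: 9.95
eef_pos: [644.0, 111.6, 190.9]
tool_rot: [-2.654, -0.001, 1.88]
force: [0.6, 1.5, 0.1]
width: 85.0
```

Run:
```python
from go import *
delta(*target(-120,38))
look("w9")
```

```text
t cm [-1.09  0.   12.68] rot [0.001 0.    0.003] rows 3.1
9.95 pos [644.  111.6 190.9] q [-0.34  0.99  0.28  1.   -0.15  1.66  0.2 ] F [0.57 1.54 0.07] w 85.0 tgt [590.7  83.2  78.9]
[[363.0, -145.0], [367.0, -29.0], [268.0, -29.0], [273.0, -145.0]]
[[368.0, 0.0], [367.0, 160.0], [267.0, 160.0], [267.0, -0.0]]
[[366.0, 193.0], [359.0, 333.0], [275.0, 333.0], [268.0, 192.0]]
```

View pics/w9.png

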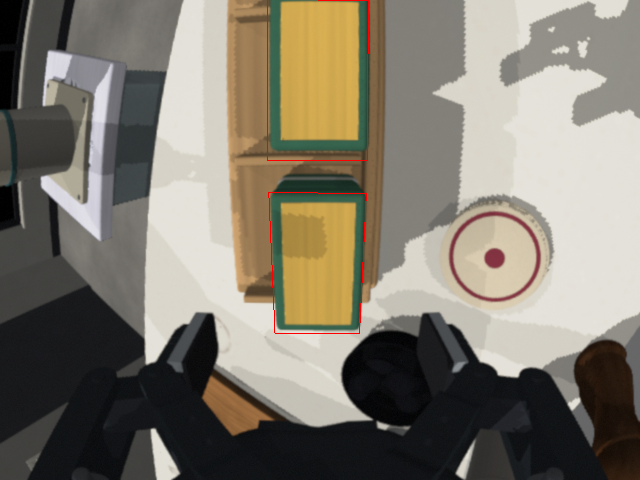

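carry_out(
  series=[
    [[-0.8, 0, 3.5, 0, 0, 0, 8.5], [-0.8, 0, 7, 0, 0, 0, 8.5], [-0.8, 0, 10, 0, 0, 0, 8.5], [-0.8, 0, 12, 0, 0, 0, 8.5], [-0.8, 0, 12.5, 0, 0, 0, 8.5]],
  ],
)

```text
clock: 10.42
eef_pos: [586.9, 88.5, 77.9]
tool_rot: [-2.647, -0.003, 1.885]
force: [-0.2, -0.1, 0.1]
width: 84.8
```

carry_out(
  series=[
    [[0, 0, 0, 0, 0, 0, 8.5], [0, 0, 0, 0, 0, 0, 8.5]],
  ],
)

```text
clock: 10.58
eef_pos: [592.1, 87.9, 81.7]
tool_rot: [-2.656, -0.0, 1.884]
force: [-0.4, -0.3, 0.2]
width: 84.8
```

Run:
```python
from go import *
delta(*target(-120,38))
look("w10")
```

```text
t cm [-0.4  -0.12  0.38] rot [0.004 0.003 0.006] rows 0.1
10.5833 pos [592.1  87.9  81.7] q [-0.35  1.01  0.26  1.29 -0.15  1.35  0.24] F [-0.39 -0.3   0.22] w 84.8 tgt [590.7  83.2  78.9]
[[389.0, -287.0], [411.0, -169.0], [222.0, -170.0], [247.0, -288.0]]
[[416.0, -129.0], [421.0, 183.0], [207.0, 182.0], [216.0, -130.0]]
[[415.0, 250.0], [383.0, 466.0], [244.0, 466.0], [212.0, 249.0]]
```

View pics/w10.png

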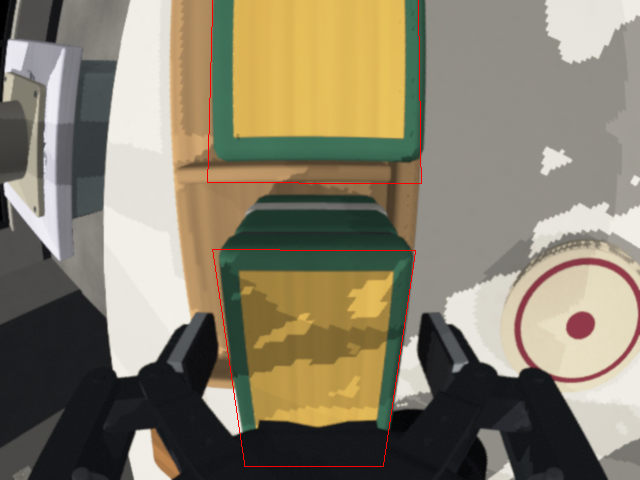

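carry_out(
  series=[
    [[0, -0.1, 0.2, 0, 0, 0, 8.5], [0, -0.1, 0.2, 0, 0, 0, 5.0], [0, -0.1, 0.2, 0, 0, 0, 5.0], [0, -0.1, 0.2, 0, 0, 0, 5.0], [0, -0.1, 0.2, 0, 0, 0, 5.0]],
  ],
)

```text
clock: 11.05
eef_pos: [590.6, 85.9, 80.4]
tool_rot: [-2.657, 0.0, 1.882]
force: [2.8, 1.2, 2.3]
width: 59.2
```

carry_out(
  series=[
    [[0, 0, 0, 0, 0, 0, 5.0], [0, 0, -1, 0, 0, 0, 5.0], [0, 0, -3, 0, 0, 0, 5.0], [0, 0, -5, 0, 0, 0, 5.0], [0, 0, -6, 0, 0, 0, 5.0]],
  ],
)

```text
clock: 11.47
eef_pos: [617.8, 94.5, 134.5]
tool_rot: [-2.657, 0.001, 1.882]
force: [0.5, 0.2, -1.6]
width: 59.2
```

carry_out(
  series=[
    [[0, 0, 0, 0, 0, 0, 5.0], [0, 0, 0, 0, 0, 0, 5.0], [0, 0, 0, 0, 0, 0, 5.0], [0, 0, 0, 0, 0, 0, 5.0], [0, 0, 0, 0, 0, 0, 5.0]],
  ],
)

```text
clock: 11.88
eef_pos: [615.4, 94.0, 131.8]
tool_rot: [-2.653, -0.0, 1.882]
force: [0.2, -0.6, -1.6]
width: 59.6
```

carry_out(
  series=[
    [[0, 0, 0, 0, 0, 0, 5.0], [0, 0, 0, 0, 0, 0, 5.0], [0, 0, 0, 0, 0, 0, 5.0]],
  ],
)

```text
clock: 12.13
eef_pos: [616.1, 94.2, 132.5]
tool_rot: [-2.654, 0.0, 1.882]
force: [-0.2, -0.0, -1.1]
width: 59.4
```

Run:
```python
from go import *
delta(*target(-120,38))
look("w11")
s=read_state();print(s['force'],s['torque'])
d=get_image("scene");cv2.imwrite("pics/s11.png",cv2.resize(d["img"][130:320,180:440],None,fx=3,fy=3))
```

```text
t cm [-0.27  0.07  6.04] rot [0.001 0.002 0.004] rows 1.4
12.1333 pos [616.1  94.2 132.5] q [-0.34  0.99  0.27  1.17 -0.15  1.48  0.23] F [-0.2  -0.01 -1.1 ] w 59.4 tgt [590.7  83.2  78.9]
[[376.0, -216.0], [387.0, -94.0], [252.0, -95.0], [264.0, -217.0]]
[[389.0, -59.0], [389.0, 158.0], [249.0, 157.0], [250.0, -60.0]]
[[387.0, 203.0], [373.0, 384.0], [263.0, 384.0], [250.0, 203.0]]
[-0.20499586 -0.05409474 -1.30952228] [ 0.18880396 -0.65889801 -0.00862446]
```

View pics/s11.png

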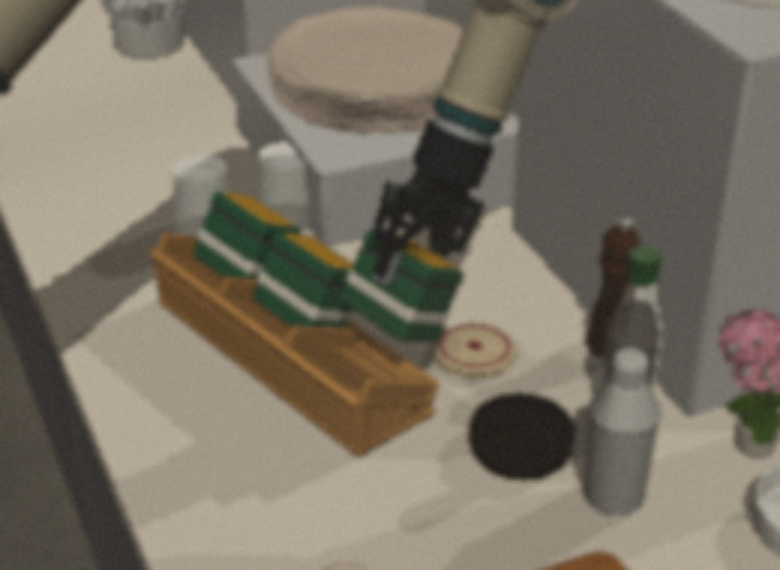

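Right tin is lifted clear and light (~1.3 N), the middle ~1.6 N, left ~4.9 N: the left tin is full. Putting the right one back.

carry_out(
  series=[
    [[0, 0, 2, 0, 0, 0, 5.0], [0, 0, 4, 0, 0, 0, 5.0], [0, 0, 5, 0, 0, 0, 5.0], [0, 0, 5.6, 0, 0, 0, 5.0], [0, 0, 6.0, 0, 0, 0, 5.0]],
  ],
)

```text
clock: 12.65
eef_pos: [589.7, 85.8, 80.7]
tool_rot: [-2.654, 0.0, 1.882]
force: [2.7, 1.6, 16.5]
width: 59.4
```

carry_out(
  series=[
    [[0, 0, 0, 0, 0, 0, 5.0], [0, 0, 0, 0, 0, 0, 5.0], [0, 0, 0, 0, 0, 0, 5.0]],
  ],
)

```text
clock: 12.9
eef_pos: [590.5, 85.8, 80.5]
tool_rot: [-2.657, 0.0, 1.882]
force: [0.6, 0.5, 1.4]
width: 59.5
```

carry_out(
  series=[
    [[0, 0, 0, 0, 0, 0, 8.5], [0, 0, 0, 0, 0, 0, 8.5], [0, 0, 0, 0, 0, 0, 8.5], [0, 0, 0, 0, 0, 0, 8.5]],
  ],
)

```text
clock: 13.23
eef_pos: [589.6, 85.5, 79.7]
tool_rot: [-2.655, 0.0, 1.882]
force: [0.1, 0.6, 0.2]
width: 84.9
```

carry_out(
  series=[
    [[0, 0, -1.5, 0, 0, 0, 8.5], [0, 0, -5, 0, 0, 0, 8.5], [0, 0, -9, 0, 0, 0, 8.5], [4, 0, -12, 0, 0, 0, 8.5], [8, 0, -13, 0, 0, 0, 8.5]],
  ],
)

```text
clock: 13.65
eef_pos: [627.7, 170.0, 196.2]
tool_rot: [-2.661, 0.005, 1.876]
force: [0.4, 1.0, 0.6]
width: 84.8
```

carry_out(
  series=[
    [[4, 0, 0, 0, 0, 0, 8.5], [8, 0, 0, 0, 0, 0, 8.5], [12, 0, 0, 0, 0, 0, 8.5], [15.8, 0, 0, 0, 0, 0, 8.5], [15.8, 0, 0, 0, 0, 0, 8.5]],
  ],
)

```text
clock: 14.07
eef_pos: [570.6, 335.0, 192.2]
tool_rot: [-2.654, -0.01, 1.893]
force: [-1.3, 2.2, 0.4]
width: 84.8
```

Run:
```python
from go import *
delta(*target(125,38))
look("w12")
d=get_image("scene");cv2.imwrite("pics/s12.png",cv2.resize(d["img"][130:320,180:440],None,fx=3,fy=3))
```

```text
t cm [-0.14  0.27 12.69] rot [ 0.001 -0.002  0.019] rows 3.0
14.0667 pos [570.6 335.  192.2] q [-0.61  1.    0.23  0.97 -0.26  1.68 -0.07] F [-1.28  2.2   0.36] w 84.8 tgt [516.6 316.7  78.9]
[[372.0, 186.0], [362.0, 328.0], [277.0, 327.0], [274.0, 184.0]]
[[360.0, 351.0], [351.0, 440.0], [282.0, 440.0], [278.0, 350.0]]
[[349.0, 454.0], [342.0, 507.0], [287.0, 507.0], [283.0, 453.0]]
```

View pics/w12.png

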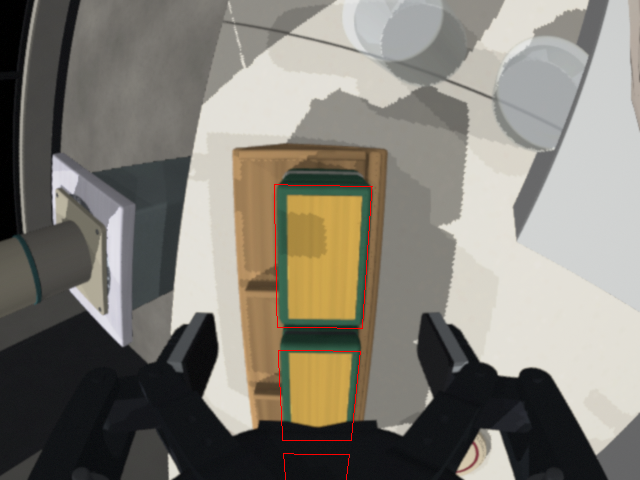

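View pics/s12.png

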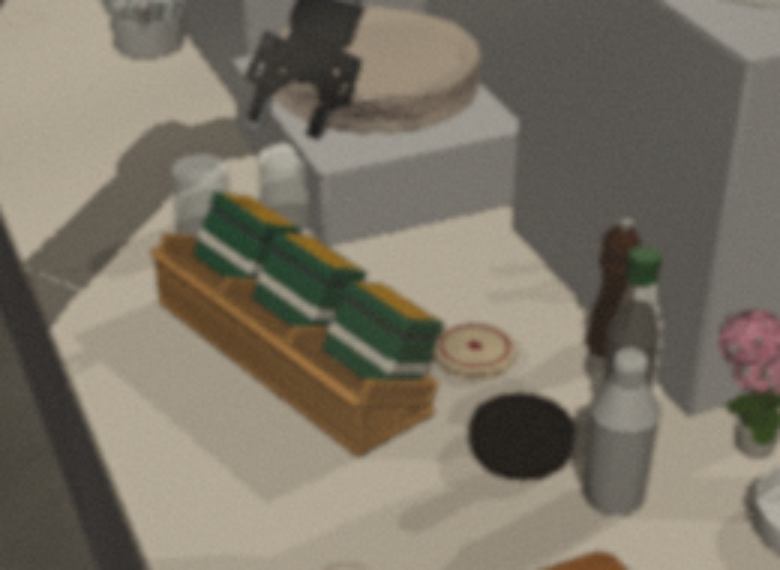

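carry_out(
  series=[
    [[0, 0.2, 3, 0, 0, 0.01, 8.5], [0, 0.2, 6.5, 0, 0, 0.01, 8.5], [0, 0.2, 9.5, 0, 0, 0.01, 8.5], [0, 0.2, 11.5, 0, 0, 0.01, 8.5], [0, 0.2, 12.3, 0, 0, 0.01, 8.5]],
  ],
)

```text
clock: 14.58
eef_pos: [520.5, 303.7, 80.6]
tool_rot: [-2.649, 0.007, 1.871]
force: [0.0, -0.1, 1.0]
width: 85.2
```

carry_out(
  series=[
    [[0, 0, 0, 0, 0, 0, 8.5], [0, 0, 0, 0, 0, 0, 8.5]],
  ],
)

```text
clock: 14.75
eef_pos: [524.0, 305.9, 83.6]
tool_rot: [-2.656, 0.006, 1.872]
force: [0.6, 0.3, 0.2]
width: 84.8
```

Run:
```python
from go import *
delta(*target(125,38))
look("w13")
```

```text
t cm [ 1.25 -0.12  0.59] rot [ 0.003  0.002 -0.008] rows 0.3
14.75 pos [524.  305.9  83.6] q [-0.63  1.02  0.23  1.26 -0.27  1.38 -0.04] F [0.64 0.27 0.17] w 84.8 tgt [516.6 316.7  78.9]
[[414.0, 209.0], [387.0, 446.0], [243.0, 447.0], [209.0, 211.0]]
[[382.0, 473.0], [365.0, 555.0], [270.0, 556.0], [249.0, 473.0]]
[[362.0, 566.0], [353.0, 602.0], [284.0, 602.0], [273.0, 566.0]]
```

View pics/w13.png

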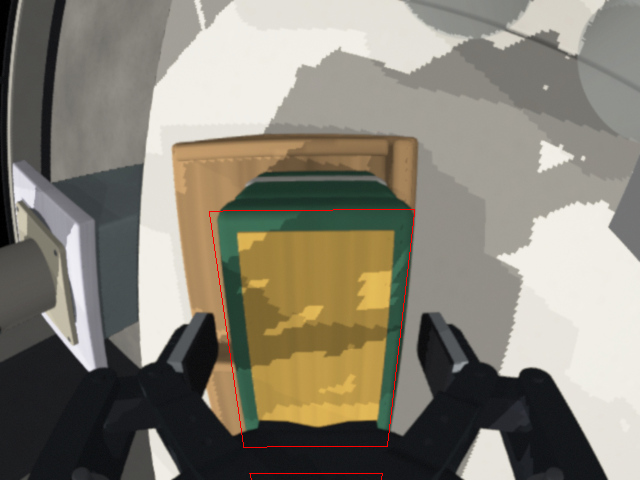

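carry_out(
  series=[
    [[0.6, -0.1, 0.2, 0, 0, -0.008, 8.5], [1.2, -0.1, 0.4, 0, 0, -0.008, 8.5], [1.2, -0.1, 0.4, 0, 0, -0.008, 8.5], [1.2, -0.1, 0.4, 0, 0, -0.008, 8.5]],
  ],
)

```text
clock: 15.13
eef_pos: [516.1, 318.5, 80.0]
tool_rot: [-2.655, 0.0, 1.882]
force: [-0.1, -0.8, -0.7]
width: 84.9
```

carry_out(
  series=[
    [[0, 0, 0, 0, 0, 0, 5], [0, 0, 0, 0, 0, 0, 5], [0, 0, 0, 0, 0, 0, 5], [0, 0, 0, 0, 0, 0, 5], [0, 0, 0, 0, 0, 0, 5]],
  ],
)

```text
clock: 15.55
eef_pos: [517.8, 317.5, 79.8]
tool_rot: [-2.658, 0.001, 1.88]
force: [4.6, 1.4, 0.3]
width: 59.5
```

Run:
```python
from go import *
delta(*target(125,38))
```

```text
t cm [-0.04 -0.08  0.15] rot [0.005 0.002 0.002] rows 0.0
15.55 pos [517.8 317.5  79.8] q [-0.64  1.02  0.22  1.26 -0.27  1.37 -0.05] F [4.58 1.42 0.27] w 59.5 tgt [516.6 316.7  78.9]
```

carry_out(
  series=[
    [[0, 0, -1, 0, 0, 0, 5], [0, 0, -3, 0, 0, 0, 5], [0, 0, -6, 0, 0, 0, 5], [0, 0, -9, 0, 0, 0, 5], [0, 0, -12, 0, 0, 0, 5]],
  ],
)

```text
clock: 15.97
eef_pos: [569.2, 334.3, 186.6]
tool_rot: [-2.651, 0.002, 1.88]
force: [0.5, 0.7, -4.7]
width: 59.3
```

```bash
cat >> go.py <<'E'
def up(x,y,z,head=np.radians(107.6)):
    tx=np.array([np.cos(head),np.sin(head),0]);tz=np.array([0,0,-1.]);return np.array([x,y,z]),np.stack([tx,np.cross(tz,tx),tz],1)
E
python3 - <<'E'
from go import *
delta(*up(575,335,260))
delta(*up(560,-0,265))
E
```

```text
t cm [-0.12 -2.95 -6.75] rot [-0.49   0.002  0.002] rows 3.9
15.9667 pos [569.2 334.3 186.6] q [-0.61  1.    0.24  0.98 -0.26  1.67 -0.08] F [ 0.45  0.73 -4.72] w 59.3 tgt [575 335 260]
t cm [-31.57 -13.43  -1.66] rot [-0.49   0.002  0.002] rows 8.2
15.9667 pos [569.2 334.3 186.6] q [-0.61  1.    0.24  0.98 -0.26  1.67 -0.08] F [ 0.45  0.73 -4.72] w 59.3 tgt [560   0 265]
```

Weight again 4.7 N. Raise and turn upright.

carry_out(
  series=[
    [[0, -0.6, -2, -0.1, 0, 0, 5], [0, -1.2, -4, -0.2, 0, 0, 5], [0, -2, -5.5, -0.3, 0, 0, 5], [0, -3, -6.7, -0.4, 0, 0, 5], [0, -3, -6.7, -0.49, 0, 0, 5]],
  ],
)

```text
clock: 16.38
eef_pos: [574.2, 336.1, 262.7]
tool_rot: [3.132, -0.0, 1.88]
force: [0.2, 0.1, -5.1]
width: 59.2
```

Run:
```python
from go import *
delta(*up(570,150,265))
```

```text
t cm [-17.59  -6.07  -0.29] rot [ 0.009 -0.     0.002] rows 4.5
16.3833 pos [574.2 336.1 262.7] q [-0.74  0.63  0.3   1.45 -0.2   1.08 -0.09] F [ 0.19  0.13 -5.14] w 59.2 tgt [570 150 265]
```

carry_out(
  series=[
    [[-2, -0.7, 0, 0, 0, 0, 5], [-5, -1.7, 0, 0, 0, 0, 5], [-8.5, -2.9, 0, 0, 0, 0, 5], [-12, -4.1, 0, 0, 0, 0, 5], [-15.5, -5.3, 0, 0, 0, 0, 5]],
  ],
)

```text
clock: 16.8
eef_pos: [568.6, 170.5, 258.3]
tool_rot: [-3.139, 0.001, 1.881]
force: [1.2, -0.3, -5.1]
width: 59.5
```

Run:
```python
from go import *
delta(*up(543,-326,250))
```

```text
t cm [-46.5 -17.6   0.9] rot [-0.002  0.001  0.003] rows 11.9
16.8 pos [568.6 170.5 258.3] q [-0.53  0.53  0.31  1.65 -0.19  0.99  0.15] F [ 1.16 -0.27 -5.1 ] w 59.5 tgt [ 543 -326  250]
```

carry_out(
  series=[
    [[-3.5, -1.3, 0, 0, 0, 0, 5], [-7, -2.6, 0, 0, 0, 0, 5], [-10.5, -4, 0, 0, 0, 0, 5], [-14, -5.3, 0, 0, 0, 0, 5], [-17.5, -6.6, 0, 0, 0, 0, 5]],
  ],
)

```text
clock: 17.22
eef_pos: [559.0, -15.9, 258.5]
tool_rot: [-3.14, -0.001, 1.88]
force: [1.8, 0.3, -4.8]
width: 59.5
```

carry_out(
  series=[
    [[-3.5, -1.3, 0, 0, 0, 0, 5], [-7, -2.6, 0, 0, 0, 0, 5], [-10.5, -4, 0, 0, 0, 0, 5], [-14, -5.3, 0, 0, 0, 0, 5], [-17.5, -6.6, 0, 0, 0, 0, 5]],
  ],
)

```text
clock: 17.63
eef_pos: [549.7, -202.0, 258.3]
tool_rot: [-3.141, -0.003, 1.88]
force: [1.1, -0.4, -4.9]
width: 59.6
```

Run:
```python
from go import *
delta(*up(543,-326,150))
```

```text
t cm [-11.64  -4.41  10.8 ] rot [-0.001 -0.003  0.002] rows 4.0
17.6333 pos [ 549.7 -202.   258.3] q [ 0.1   0.52  0.32  1.67 -0.2   0.98  0.8 ] F [ 1.13 -0.37 -4.91] w 59.6 tgt [ 543 -326  150]
```

carry_out(
  series=[
    [[-3, -1.1, 0, 0, 0, 0, 5], [-6, -2.2, 1, 0, 0, 0, 5], [-8.5, -3.2, 3, 0, 0, 0, 5], [-10, -3.7, 5, 0, 0, 0, 5], [-10.5, -4, 7, 0, 0, 0, 5]],
  ],
)

```text
clock: 18.05
eef_pos: [543.4, -317.1, 187.8]
tool_rot: [-3.141, 0.0, 1.875]
force: [0.0, 0.5, -5.3]
width: 59.1
```

carry_out(
  series=[
    [[0, 0, 1.5, 0, 0, 0, 5], [0, 0, 3, 0, 0, 0, 5], [0, 0, 4, 0, 0, 0, 5], [0, 0, 4, 0, 0, 0, 5]],
  ],
)

```text
clock: 18.38
eef_pos: [543.8, -311.4, 146.1]
tool_rot: [-3.14, -0.005, 1.88]
force: [-0.7, 0.3, -5.8]
width: 59.4
```

Run:
```python
from go import *
delta(*up(543,-326,57))
d=get_image("scene");cv2.imwrite("pics/s14.png",cv2.resize(d["img"][230:420,240:500],None,fx=3,fy=3))
d=get_image("wrist");cv2.imwrite("pics/w14.png",d["img"])
```

```text
t cm [-1.41 -0.51  8.9 ] rot [-0.002 -0.005  0.003] rows 2.2
18.3833 pos [ 543.8 -311.4  146.1] q [ 0.31  0.71  0.28  1.67 -0.25  0.8   1.01] F [-0.67  0.26 -5.76] w 59.4 tgt [ 543 -326   57]
```

View pics/s14.png

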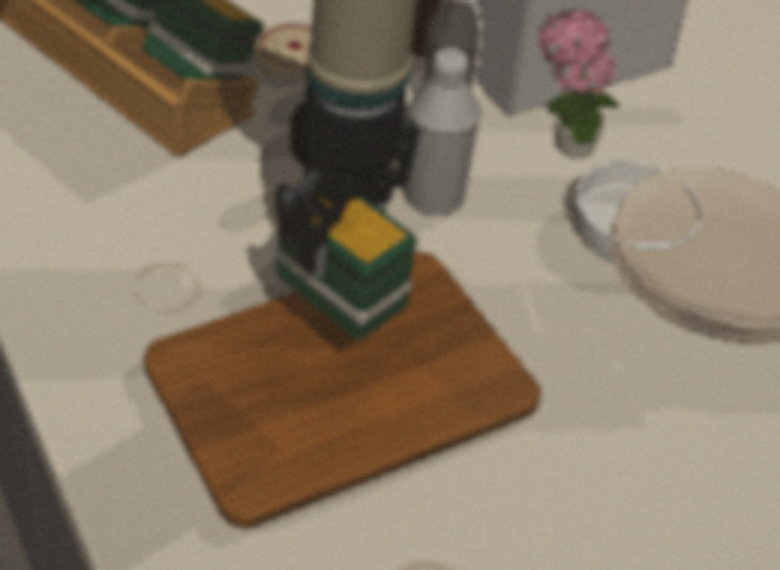

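View pics/w14.png

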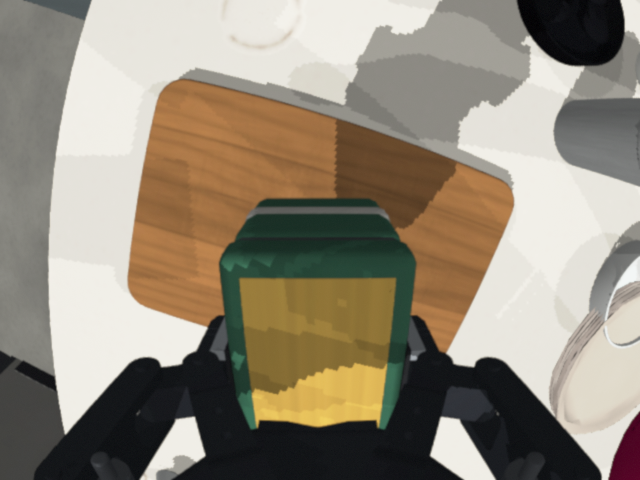

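carry_out(
  series=[
    [[-0.6, -0.2, 2, 0, 0, 0, 5], [-1.2, -0.5, 4, 0, 0, 0, 5], [-1.2, -0.5, 6, 0, 0, 0, 5], [-1.2, -0.5, 7.2, 0, 0, 0, 5], [-1.2, -0.5, 7.8, 0, 0, 0, 5]],
  ],
)

```text
clock: 18.9
eef_pos: [545.1, -325.6, 70.2]
tool_rot: [3.139, -0.001, 1.881]
force: [-0.1, 0.2, -5.3]
width: 59.3
```

carry_out(
  series=[
    [[0, 0, 0, 0, 0, 0, 5], [0, 0, 0, 0, 0, 0, 5], [0, 0, 0.2, 0, 0, 0, 5]],
  ],
)

```text
clock: 19.15
eef_pos: [546.8, -327.0, 70.8]
tool_rot: [3.136, 0.004, 1.881]
force: [0.1, -1.0, -5.2]
width: 59.3
```

Run:
```python
from go import *
delta(*up(543,-326,57))
```

```text
t cm [ 0.22 -0.34  1.38] rot [0.005 0.004 0.003] rows 0.3
19.15 pos [ 546.8 -327.    70.8] q [ 0.35  0.82  0.24  1.69 -0.29  0.66  1.06] F [ 0.15 -0.96 -5.2 ] w 59.3 tgt [ 543 -326   57]
```

carry_out(
  series=[
    [[0, -0.2, 0.3, 0.005, 0.004, 0, 5], [0, -0.2, 0.6, 0.005, 0.004, 0, 5], [0, -0.2, 0.8, 0.005, 0.004, 0, 5], [0, -0.2, 1.0, 0.005, 0.004, 0, 5], [0, -0.2, 1.0, 0.005, 0.004, 0, 5]],
  ],
)

```text
clock: 19.57
eef_pos: [543.4, -326.8, 58.6]
tool_rot: [-3.139, -0.004, 1.88]
force: [0.4, 0.4, -5.7]
width: 59.5
```

carry_out(
  series=[
    [[0, 0, 0.1, 0, 0, 0, 5], [0, 0, 0.2, 0, 0, 0, 5], [0, 0, 0.2, 0, 0, 0, 5]],
  ],
)

```text
clock: 19.82
eef_pos: [543.7, -327.1, 57.4]
tool_rot: [-3.14, -0.003, 1.88]
force: [-1.6, 1.3, -2.6]
width: 59.5
```

Starting to touch (force −2.6 N). A little more.

carry_out(
  series=[
    [[0, 0, 0.1, 0, 0, 0, 5], [0, 0, 0.1, 0, 0, 0, 5], [0, 0, 0.1, 0, 0, 0, 5]],
  ],
)

```text
clock: 20.07
eef_pos: [543.7, -327.0, 57.3]
tool_rot: [-3.14, -0.003, 1.88]
force: [-3.0, 3.2, 4.3]
width: 59.6
```

Run:
```python
from go import *
delta(*up(543,-326,57))
d=get_image("scene");cv2.imwrite("pics/s15.png",cv2.resize(d["img"][230:420,240:500],None,fx=3,fy=3))
```

```text
t cm [ 0.11 -0.04  0.03] rot [-0.001 -0.003  0.002] rows 0.0
20.0667 pos [ 543.7 -327.    57.3] q [ 0.36  0.84  0.23  1.69 -0.29  0.65  1.06] F [-2.99  3.2   4.3 ] w 59.6 tgt [ 543 -326   57]
```

View pics/s15.png

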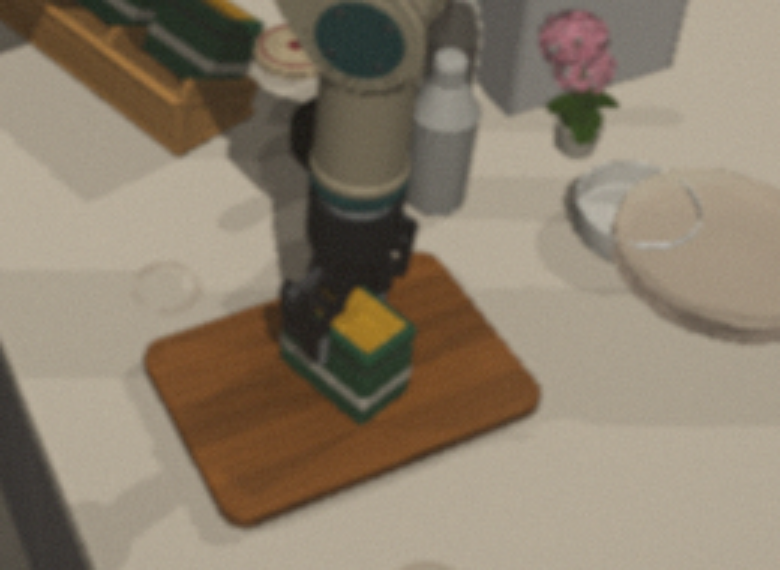

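The tin stands on the board, upright, roughly central (crop ~(350,350)). Release and retreat straight up.

carry_out(
  series=[
    [[0, 0, 0, 0, 0, 0, 6.5], [0, 0, 0, 0, 0, 0, 8.5], [0, 0, 0, 0, 0, 0, 8.5], [0, 0, 0, 0, 0, 0, 8.5], [0, 0, 0, 0, 0, 0, 8.5]],
  ],
)

```text
clock: 20.53
eef_pos: [543.8, -327.2, 56.1]
tool_rot: [-3.14, -0.003, 1.88]
force: [0.2, 0.5, -1.0]
width: 85.2
```

Run:
```python
from go import *
delta(*up(543,-326,57))
d=get_image("wrist");cv2.imwrite("pics/w16.png",d["img"])
```

```text
t cm [ 0.14 -0.04 -0.09] rot [-0.002 -0.003  0.002] rows 0.0
20.5333 pos [ 543.8 -327.2   56.1] q [ 0.36  0.84  0.23  1.69 -0.29  0.64  1.06] F [ 0.15  0.48 -0.99] w 85.2 tgt [ 543 -326   57]
```

View pics/w16.png

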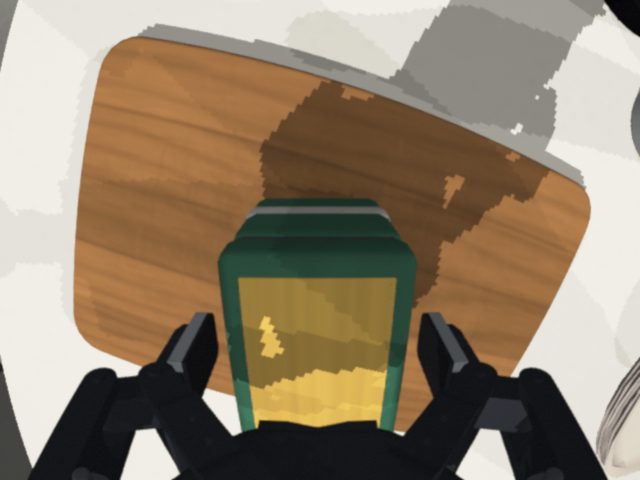

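Both pads clear of the tin. Retreat.

carry_out(
  series=[
    [[0, 0, -1.5, 0, 0, 0, 8.5], [0, 0, -4, 0, 0, 0, 8.5], [0, 0, -7.5, 0, 0, 0, 8.5], [0, 0, -11, 0, 0, 0, 8.5], [0, 0, -14, 0, 0, 0, 8.5]],
  ],
)

```text
clock: 21.0
eef_pos: [544.2, -327.6, 198.2]
tool_rot: [-3.14, -0.002, 1.88]
force: [0.7, -0.2, -0.1]
width: 84.9
```

carry_out(
  series=[
    [[0, 0, -3.5, 0, 0, 0, 8.5], [0, -3, -6, 0, 0, 0, 8.5], [0, -6, -6, 0, 0, 0, 8.5], [0, -9, -6, 0, 0, 0, 8.5], [0, -9, -6, 0, 0, 0, 8.5]],
  ],
)

```text
clock: 21.42
eef_pos: [451.6, -358.4, 257.4]
tool_rot: [-3.136, -0.002, 1.872]
force: [-1.6, 0.3, 0.1]
width: 85.1
```

carry_out(
  series=[
    [[0, 0, 0, 0, 0, 0, 8.5], [0, 0, 0, 0, 0, 0, 8.5], [0, 0, 0, 0, 0, 0, 8.5]],
  ],
)

```text
clock: 21.67
eef_pos: [459.7, -354.1, 255.9]
tool_rot: [-3.14, -0.003, 1.882]
force: [-0.4, -0.9, 0.9]
width: 84.8
```

Run:
```python
from go import *
s=read_state();print(s['clock'],s['force'],s['eef_pos'],abs(s['qd']).max())
for n in("scene","top"):
    d=get_image(n);x0,y0,x1,y1=(220,170,440,410) if n=="scene" else (150,170,500,320)
    f=2.5 if n=="scene" else 2.28
    cv2.imwrite(f"pics/{n}_e.png",cv2.resize(d["img"][y0:y1,x0:x1],None,fx=f,fy=f,interpolation=cv2.INTER_CUBIC))
    P=cloud(d);hsv=cv2.cvtColor(d["img"],cv2.COLOR_BGR2HSV)
    m=(hsv[...,0]>17)&(hsv[...,0]<90)&(hsv[...,1]>90)&(P[...,2]>90)&(P[...,2]<115)&(P[...,1]<-200)&(P[...,1]>-450)&(P[...,0]>450)&(P[...,0]<650)
    Q=P[m];print(n,len(Q),np.median(Q,0),np.linalg.lstsq(np.c_[Q[:,:2]-Q[:,:2].mean(0),np.ones(len(Q))],Q[:,2],rcond=None)[0] if len(Q)>10 else '')
```

```text
21.6667 [-0.36617076 -0.89360888  0.85442411] [ 459.70434983 -354.1186291   255.94410516] 0.00591077270385765
scene 630 [ 544.15974738 -333.76997756  102.11724628] [-1.19294900e-03 -3.79049652e-03  1.02071628e+02]
top 609 [ 540.96594452 -327.49525154  101.01784249] [ 1.15680787e-02 -3.27175920e-03  1.00915398e+02]
```

View pics/scene_e.png

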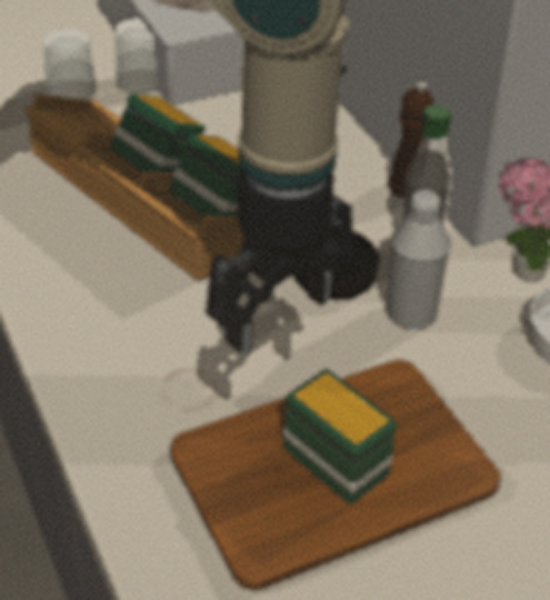

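View pics/top_e.png

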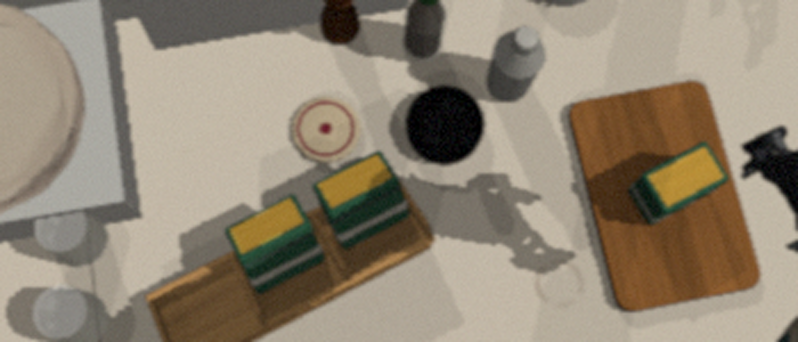

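```bash
python3 -c "
from cell import *
print(finish_job())"
```

```text
the job is handed in; nothing more can be done
None
```

I weighed the three tins from left to right, put each one back, then stood the full tin on the chopping board and handed the job in at about 22 s of the 72 s allowed.

- **Weights:** the left tin read about 4.9 N, the middle about 1.5 N and the right about 1.3 N, so the left tin is the full one. The 4.9 N is at the low edge of the stated range for a full tin. The load read about 5 N on the way to the board.
- **Full tin:** the depth images put its lid centre at about (541 to 544, −327 to −334) mm, against a board centre of about (543, −326). The lid lies level within about 0.7 degrees, 101 to 102 mm above the worktop.
- **Everything else:** both empty tins look seated in the middle and right bays, each set down where it was lifted. The other objects look unmoved in the last pictures, and the gripper is open and clear of everything.

One disagreement remained: the middle tin sat about 5 mm left of my fitted position. It was like that before I lifted it, and it is within the 15 mm allowed. The seat points themselves were only inferred from the fit. No check failed.

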